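# Shut and pin the book mould and keep it pressed

### The job

Start the bench timer: push its button fully down and let it come back up. Then close the hinged mould, take the locking pin (the steel one with the tall straight round head) out of the rack and push it down through the two aligned lug holes until its collar sits on the lid's lug. Leave the rack's other two tools where they are, and finish while holding: the gripper still pushing down on the pin or on the lid with about one kilogram of force, so that the halves stay pressed shut.

Things in the scene. Friction and masses are not known exactly. Their poses are not given: they have to be found in the camera images.
- button (a joint): the timer's spring push button, travel in m: 0 up, 0.006 fully down. Fully down takes 5 N; it springs back up when let go.
- button_top (a point): centre of the top face of that button: a grey round cap, 28 mm in diameter, with its steel collar on top of the grey timer box (100 x 130 x 50 mm, fixed to the bench, with a white dial beside the button). It points straight up, about 72 mm above the bench, and is pushed straight down.
- mould: lower half of a wooden clamshell mould, fixed. Origin on the bench under the middle of its 110 (x) x 130 (y) mm block; the parting face is 45 mm up, with a green cast book 10 mm proud of it. An aluminium lug (46 x 46 mm, 12 to 45 mm above the bench) at the -x edge has a vertical 15 mm hole at x = -77 mm, y = 0. The hinge runs along y at the +x edge.
- hinge_line (a point): middle of the hinge line, in the mould at x = 55 mm, y = 0, 45 mm above the bench; its axes are those of the mould, the hinge turns about y.
- mould_hinge (a joint): opening angle of the upper half in rad: 0 shut (holes aligned), 1.6 fully open; starts between 0.75 and 1.2. The hinge is stiff (0.4 N m of friction): the lid stays where it is left and must be pushed all the way down; 2 to 8 N near its free edge moves it.
- lid: upper half, 350 g. Origin on the hinge line; in its own frame a wooden block from x = 0 to -110 mm, 130 mm wide, z = 0 (parting face) to 25 mm (outer face, on top when shut; two straps stand 2 mm proud), then an aluminium lug, x = -109 to -155 mm, 46 mm wide, z = 0 to 12 mm, with a 15 mm hole. When open, the outer face turns up and towards the mould's +x.
- lid_hole (a point): centre of the upper mouth of the lid lug's hole (15 mm in diameter, 2 mm chamfer), 132 mm from the hinge line. With the lid shut it is 57 mm above the bench, straight above the lower lug's hole.
- pin_socket (a point): where the pin's tip ends up when the pin is fully home: on the axis of the lower lug's hole, 17 mm above the bench, 40 mm below the top of the shut lid's lug. z up.
- lock_pin: the locking pin, loose, steel, about 120 g, standing upright in one of the rack's three holes (any of them). Origin at its tip, z up along it: shaft 12 mm in diameter and 40 mm long with a 4 mm taper at the tip, then a collar 28 mm in diameter and 5 mm thick, then a straight round head 18 mm in diameter and 40 mm tall, to be gripped; 85 mm in all.
- pin_tip (a point): the tip of the locking pin's shaft.
- rack: plywood rack, 60 (x) x 200 (y) x 50 mm high, fixed to the bench, origin under its middle; three vertical through holes 15 mm in diameter at y = -65, 0 and 65 mm. The pins rest on it by their collars, with their shafts down in the holes.
- stub: a short steel pin in the rack with a ball head of 26 mm; not used. Origin at its tip.
- awl: an awl in the rack with a bulging dark wooden handle, 62 mm tall; not used. Origin at its tip.
Mind the look-alikes: they are no part of the job. Leave any blue look-alike of the part that bears button alone.

How it is judged:
By the outcome, as a careful person would: the job done as asked, in the order asked, and still so for the second after the job is handed in, while the arm keeps its last pose, push and grip.
It also fails if it takes over 64 s, if anything falls off the work surface, if the arm or the gripper's body presses on something with over 40 N, if the wrist force passes 120 N, or if a joint passes its speed limit or range.

### The arm

A 7-joint arm with a two-finger parallel gripper is mounted at the origin on the work surface. World frame = base frame: x ahead of the robot, y to its left, z up, the work surface at z = 0. Lengths are in m, angles in rad, forces in N, time in s.
With the tool pointing down it reaches from about 0.425 to 0.95 m from the base axis. Payload 4.7 kg.
Tool frame: the origin (TCP) lies on the centre line of the jaws, within the pads' length; the fingertips stand robot.nose_length ahead of it and the grasp point (between the pads) lies 8 mm behind it (robot.nose_length is the distance from the TCP to the fingertips, in m); z points along the fingers, y is the line along which they close (so a half turn about z gives the same grasp; the last joint's range is limited). The gripper opens to 85 mm and grips with 20 to 120 N. Pads are 22 mm wide; open, the fingers measure 114 mm over their backs; the gripper's body (76 mm by 85 mm) begins 54 mm behind the grasp point. The pads swing forward as they close: fully open they stand 13 mm farther back than shut.
Start: joints at [1.272, 0.469, -0.049, 1.532, 0.024, 1.141, -0.082], TCP at [0.18, -0.651, 0.242] pointing down, gripper open.
Joint ranges: [-2.59, 2.59], [-0.33, 1.99], [-1.39, 1.29], [0.1, 2.45], [-1.04, 4.18], [0.21, 1.99], [-2.66, 2.66]. Speed limits (rad/s): [2.57, 2.57, 3.14, 3.14, 3.14, 3.14, 3.14].

### API

Orientations are given as [roll, pitch, yaw] about the fixed x, y, z axes, in that order (R = Rz(yaw) Ry(pitch) Rx(roll)).
In Python, from plant import robot gives the robot as it stands. Calls block until the motion is done:
- robot.goto(position, orientation): joint-space move of the TCP to a pose.
- robot.move_straight(position, vel=0.15, attitude=None, contact_N=None): straight line of the TCP; attitude=None keeps the orientation; vel is the mean speed in m/s. With contact_N (N) it stops when the force on the tool has changed by that much, and returns True; else False.
- robot.move_joints(angles): joint-space move.
- robot.grip(opening, strength=None): opening from 0.0 (shut) to 1.0 (fully open); strength is the grip in N (None keeps the last); returns when the fingers have stopped.
- robot.sleep(seconds).
- robot.inverse_kinematics(position, orientation): joint angles nearest the present ones, or None.
- robot.sense(): the state.
- robot.grab_frame(name): name is "scene" or "top" or "wrist"; returns a dict with "image" (480x640x3 uint8, red, green, blue), "range_z" (480x640 float32, m along the optical axis (not along the pixel's ray), 0 where there is no reading), "fx", "fy", "cx", "cy" (pixels), "dist_coeffs" ([k1, k2, p1, p2, k3] as OpenCV has them; the pictures are not rectified), "R" (3x3) and "t" (3): a world point X has camera coordinates R X + t. Camera axes: x right, y down, z forward; pixel columns grow to the right and rows downward; lengths in m; the calibration is good to about 2 mm. A picture is of the moment at which its call begins.
A pose or a line that the arm cannot do raises robot.IKError and nothing moves.
- robot.close_job(): hands the job in; it is judged then, once.
The state is a dict: "t": time; "joint_pos": joint angles; "joint_velocities": joint speeds; "effort": joint torques, N m; "tcp_pos": TCP position; "tcp_rot": TCP orientation; "wrist_force": force on the tool from outside, world axes, zero at the start; "torque": the same for the moment, N m; "opening": opening from 0.0 (shut) to 1.0 (fully open); "gripper_force": force on a finger pad.
Only numpy, scipy, OpenCV 4.12 (cv2) and the standard library are available. Lean on these libraries where they do the work, as an engineer would, in place of code of your own. Each camera call takes 0.05 s, during which the arm holds its last target. There are 200 camera calls.

## Working session

There is one attempt and no reset: what is moved stays moved. The work goes in short steps, each a Python script; the robot and the scene stay as the last script left them, time stands still between calls to the robot, and variables do not carry over. Pictures are saved under pics/ and viewed, at most 10 in all, crops included, and the job is handed in when it is done.

```bash
ls; mkdir -p pics; python3 - <<'E'
from plant import robot
import cv2,numpy as np,pickle
F={}
for n in("scene","top"):
    f=robot.grab_frame(n);F[n]=f;cv2.imwrite(f"pics/{n}0.png",f["image"][:,:,::-1])
    print(n,f["fx"],f["cx"],f["cy"],f["dist_coeffs"],f["t"],(-f["R"].T@f["t"]),f["R"][2],(f["range_z"]>0).mean())
pickle.dump(F,open("f0.pkl","wb"));print(robot.nose_length,robot.sense())
E
```

```text
pics
scene 514.952433970183 324.7153753443697 241.28087686699246 [-0.10627062  0.          0.          0.          0.        ] [-0.30157844 -0.20516535  1.59198654] [ 1.28573326 -0.53598822  0.85268408] [-0.63115058  0.44044703 -0.63847894] 0.993251953125
top 434.8338444639289 321.1640878290847 241.92829281225272 [-0.03568863  0.          0.          0.          0.        ] [0.01246784 0.51539637 0.78786092] [0.41645943 0.0105275  0.8443722 ] [ 0.12065001  0.00717305 -0.99266919] 0.9961100260416667
0.011 {'t': 0.1, 'joint_pos': array([ 1.27212403,  0.46935716, -0.04860017,  1.53358317,  0.02409154,
        1.14099099, -0.08227887]), 'joint_velocities': array([-0.00013792, -0.00169556, -0.00015646, -0.0025379 ,  0.00140493,
       -0.00227123,  0.00137194]), 'effort': array([ 1.13544262e-03, -5.11510599e+01, -4.64561081e-02, -2.38389802e+01,
        1.08457418e-02,  4.35602182e-03, -1.62340360e-06]), 'tcp_pos': array([ 0.17977938, -0.6500916 ,  0.24136511]), 'tcp_rot': array([-3.13983990e+00,  5.09717295e-05,  2.69823807e-01]), 'wrist_force': array([ 0.8709573 , -0.78976013, -1.05522578]), 'torque': array([-0.02677189, -0.0691113 , -0.00557516]), 'gripper_force': 0.0, 'opening': 0.9992417947511595}
```

View pics/scene0.png

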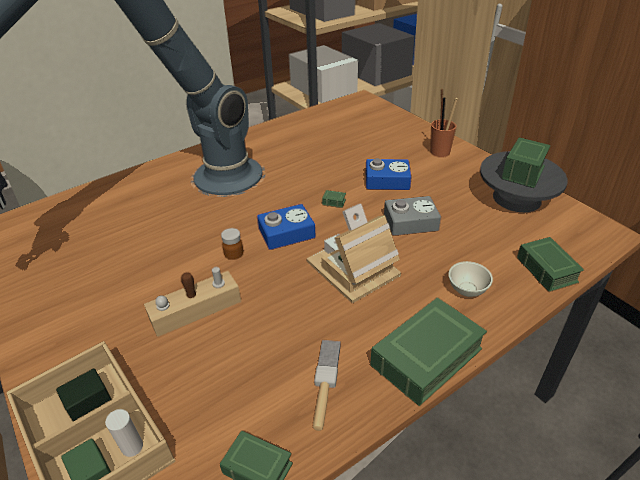

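View pics/top0.png

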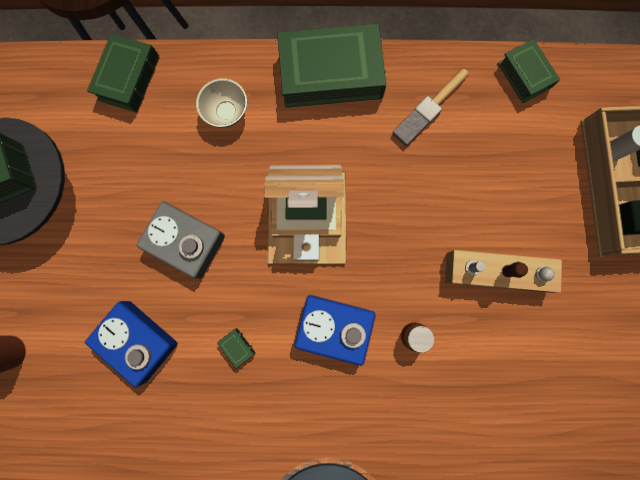

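The top view shows the grey timer with its button at about (190,246), the open mould with its lower lug hole at (306,246), and the rack with the steel pin at (475,267), awl at (515,270) and ball stub at (545,273). The two blue timers are decoys.

```bash
cat > h.py <<'E'
import cv2,numpy as np
def K(f): return np.array([[f["fx"],0,f["cx"]],[0,f["fy"],f["cy"]],[0,0,1.]]),np.array(f["dist_coeffs"])
def rays(f,px):
    k,d=K(f);u=cv2.undistortPoints(np.array(px,float).reshape(-1,1,2),k,d).reshape(-1,2)
    return np.c_[u,np.ones(len(u))]@f["R"]          # world dirs, unit optical depth
def cam(f): return -f["R"].T@f["t"]
def plane(f,px,z):
    r=rays(f,px);c=cam(f);return c+r*((z-c[2])/r[:,2])[:,None]
def cloud(f):
    v,u=np.mgrid[:480,:640];r=rays(f,np.c_[u.ravel(),v.ravel()])
    return (cam(f)+r*f["range_z"].reshape(-1,1)).reshape(480,640,3)
E
python3 - <<'E'
import pickle,cv2,numpy as np
from h import *
F=pickle.load(open("f0.pkl","rb"));
for n in("top","scene"):
    f=F[n];P=cloud(f);Z=P[...,2]
    print(n,"bench z",np.median(Z[300:310,520:640]) if n=="top" else np.median(Z[330:350,230:300]))
    # regions in world coordinates
    def reg(name,c,r,z0,z1,rect=False):
        m=(np.hypot(P[...,0]-c[0],P[...,1]-c[1])<r)&(Z>z0)&(Z<z1);p=P[m]
        if len(p)<4: print(name,len(p));return
        q=cv2.minAreaRect((p[:,:2]*1000).astype(np.float32))
        print(name,len(p),"mean",p.mean(0).round(4),"rect",np.round(q[0],1),np.round(q[1],1),round(q[2],1))
    b,l,pn,rk=[plane(F["top"],[x],h)[0] for x,h in(((190,246),.072),((306,246),.045),((475,267),.095),((505,271),.05))]
    if n=="top":print(b,l,pn,rk)
    reg("button",b,.025,.068,.08);reg("timerbox",b,.11,.047,.053)
    reg("pinhead",pn,.025,.088,.1);reg("rack",rk,.12,.046,.053)
    reg("llug",l,.04,.041,.049)
    reg("mblock",l+[.077,0,0],.09,.043,.047);reg("mbook",l+[.077,0,0],.09,.053,.058)
    reg("lid",l+[.1,0,0],.12,.075,.25)
    # lid lug: grey bright
    hsv=cv2.cvtColor(f["image"],cv2.COLOR_RGB2HSV)
    m=(hsv[...,1]<45)&(hsv[...,2]>110)&(np.hypot(P[...,0]-l[0]-.06,P[...,1]-l[1])<.12)&(Z>.06)
    p=P[m];print("lidlug",len(p),p.mean(0),p.min(0),p.max(0))
E
python3 - <<'E'
import cv2
a=cv2.imread("pics/top0.png")[150:280,250:360];b=cv2.imread("pics/scene0.png")[190:310,300:410]
import numpy as np
cv2.imwrite("pics/crop1.png",np.hstack([cv2.resize(a,(400,500),interpolation=2),cv2.resize(b,(400,500),interpolation=2)]))
E
```

```text
top bench z 0.0007237672719815902
[0.50125581 0.25169876 0.072     ] [0.50582324 0.04430091 0.045     ] [ 0.46582309 -0.25025132  0.095     ] [ 0.46178214 -0.32107586  0.05      ]
button 182 mean [0.5028 0.2537 0.0722] rect [503.1 254.3] [25.7 25.7] 87.0
timerbox 2653 mean [0.5176 0.2837 0.0504] rect [517.9 283.2] [129.4  98.8] 63.0
pinhead 91 mean [ 0.4681 -0.259   0.095 ] rect [ 468.  -259.4] [17.  16.1] 35.0
rack 2726 mean [ 0.462  -0.3216  0.0504] rect [ 462.8 -324.7] [202.3  61. ] 85.0
llug 798 mean [0.5145 0.0443 0.0456] rect [514.3  44.6] [61.8 63.2] 0.1
mblock 1568 mean [0.5456 0.0441 0.0455] rect [545.8  44.3] [105.8 129.4] 0.4
mbook 549 mean [0.5708 0.0417 0.0554] rect [576.2  44.9] [40.  74.2] 0.5
lid 2608 mean [0.6004 0.045  0.1363] rect [601.4  45.4] [ 95.6 130.2] 0.4
lidlug 291 [0.58124796 0.04439772 0.15524088] [ 0.55354863 -0.01658583  0.07158772] [0.65040837 0.10570231 0.18448872]
scene bench z 0.0010675955569572348
button 60 mean [0.5068 0.2516 0.0721] rect [506. 252.] [23.6 27.7] 47.4
timerbox 749 mean [0.5276 0.2807 0.0505] rect [521.2 281.6] [131.3 102.7] 61.5
pinhead 50 mean [ 0.4724 -0.2613  0.0938] rect [ 471.  -260.8] [15.7 18.5] 63.0
rack 1377 mean [ 0.4699 -0.329   0.0504] rect [ 464.5 -324.5] [201.8  65.7] 85.9
llug 126 mean [0.5045 0.0309 0.0452] rect [501.3  30.5] [36.  68.9] 50.8
mblock 318 mean [ 0.5614 -0.0011  0.0453] rect [567.9   1.8] [ 56.7 164.1] 78.9
mbook 21 mean [0.617  0.0035 0.0553] rect [6.148e+02 6.000e-01] [103.5  55.7] 16.8
lid 2729 mean [0.6153 0.039  0.1215] rect [604.  45.] [102.9 134.8] 1.9
lidlug 862 [0.60800171 0.04305084 0.12954126] [ 0.55548933 -0.0211775   0.06174708] [0.65985487 0.11152358 0.18369734]
```

View pics/crop1.png

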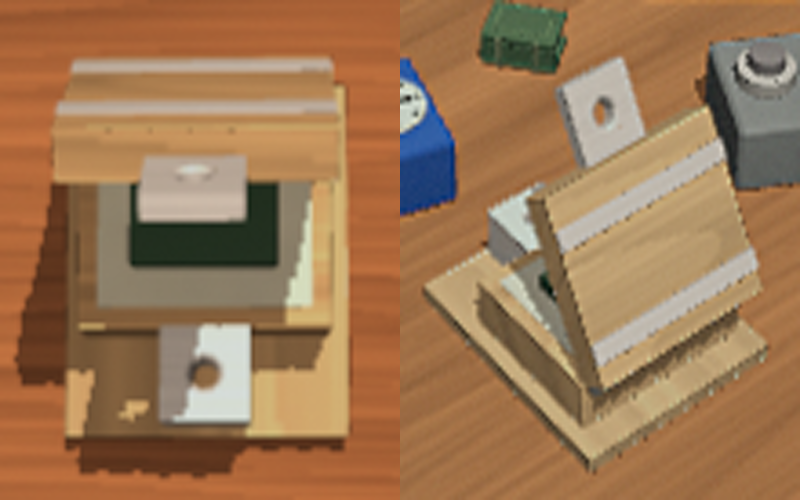

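```bash
python3 - <<'E'
from plant import robot
import numpy as np
D=[np.pi,0,0]
robot.grip(0.0,40)
robot.goto([.504,.253,.26],D)
robot.move_straight([.504,.253,.095],vel=.15)
f0=robot.sense()["wrist_force"]
c=robot.move_straight([.504,.253,.070],vel=.02,contact_N=12)
s=robot.sense();print("press",c,s["t"],s["tcp_pos"],s["wrist_force"]-f0)
robot.sleep(.2)
robot.move_straight([.504,.253,.13],vel=.1)
robot.move_straight([.504,.253,.26],vel=.3)
s=robot.sense();print("t",s["t"])
robot.goto([.66,.0445,.26],D)
H=np.array([.637,.0445,.045])
def C(a,r=.1,z=.025): return H+[-r*np.cos(a)+z*np.sin(a)+.011,0,r*np.sin(a)+z*np.cos(a)+.011]
p=C(1.2)+[.02,0,.0];robot.move_straight(p,vel=.2)
for a in np.linspace(1.1,.1,8):
    c=robot.move_straight(C(a),vel=.12,contact_N=35)
    s=robot.sense();print(round(a,2),c,s["t"],s["tcp_pos"].round(4),s["wrist_force"].round(1))
    if c:break
else:
    c=robot.move_straight(C(0)-[0,0,.01],vel=.03,contact_N=20)
    s=robot.sense();print(c,s["t"],s["tcp_pos"].round(4),s["wrist_force"].round(1))
E
```

```text
press True 6.3583 [0.50402872 0.2530194  0.07710602] [-0.79190629  0.45809385  8.70268672]
t 7.825
1.1 False 9.9 [0.626  0.0446 0.1581] [ 0.1  0.  -0.8]
0.96 False 10.175 [0.6114 0.0444 0.1525] [0.7 0.  0.6]
0.81 False 10.45 [0.5977 0.0445 0.1459] [-0.  -0.4  0.5]
0.67 False 10.725 [0.5852 0.0445 0.1377] [-0.1  1.1  0. ]
0.53 False 11.0 [0.5742 0.0445 0.1279] [ 0.7 -0.8 -0. ]
0.39 False 11.275 [0.5646 0.0445 0.1167] [ 0.7 -0.4 -0. ]
0.24 False 11.55 [0.5568 0.0444 0.1042] [ 0.9 -0.9  0.5]
0.1 False 11.825 [0.5509 0.0445 0.0908] [-0.5 -0.2  0.2]
True 12.275 [0.5493 0.0448 0.0811] [-1.6 -0.   7.3]
```

```bash
python3 - <<'E'
from plant import robot
import numpy as np,cv2,pickle
D=[np.pi,0,0]
robot.move_straight([.548,.0445,.20],vel=.3)
robot.goto([.50,.0445,.27],D); F={}
F["wl"]=robot.grab_frame("wrist")
robot.grip(.6)
robot.goto([.469,-.2598,.27],[np.pi,0,-.08])
F["wp"]=robot.grab_frame("wrist");F["top"]=robot.grab_frame("top")
pickle.dump(F,open("f1.pkl","wb"))
print(robot.sense()["t"])
cv2.imwrite("pics/w1.png",np.hstack([cv2.resize(F[k]["image"][:,:,::-1],(400,300)) for k in("wl","wp")]))
from h import *
for k in F:
    print(k,F[k]["fx"],F[k]["dist_coeffs"],cam(F[k]))
E
```

```text
15.1167
wl 354.51571121697697 [-0.04803676  0.          0.          0.          0.        ] [0.566842   0.04341203 0.40171856]
wp 354.51571121697697 [-0.04803676  0.          0.          0.          0.        ] [ 0.53669405 -0.26355274  0.40283835]
top 434.8338444639289 [-0.03568863  0.          0.          0.          0.        ] [0.41645943 0.0105275  0.8443722 ]
```

View pics/w1.png

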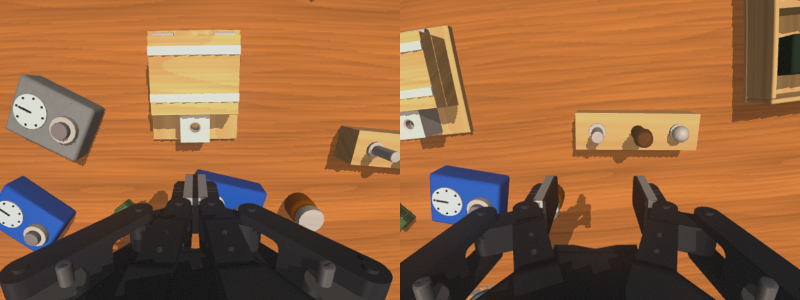

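The left half (over the mould) shows the lid shut with its lug hole at about (312,203) full-frame. The right half shows the pin between the open jaws' line at about (315,210), with the awl and stub beside it.

```bash
python3 - <<'E'
import pickle,cv2,numpy as np
from h import *
F=pickle.load(open("f1.pkl","rb"))
def lughole(f,g=(.506,.0445)):
    P=cloud(f);m=(abs(P[...,0]-g[0])<.035)&(abs(P[...,1]-g[1])<.035)
    hsv=cv2.cvtColor(f["image"],cv2.COLOR_RGB2HSV)
    lug=m&(abs(P[...,2]-.057)<.005)&(P[...,0]<g[0]+.024)
    p=P[lug];q=cv2.minAreaRect((p[:,:2]*1000).astype(np.float32))
    print(" lug z",np.median(p[:,2]),"rect",np.round(q[0],1),np.round(q[1],1),round(q[2],1))
    hm=m&(P[...,2]<.052)&(np.hypot(P[...,0]-g[0],P[...,1]-g[1])<.016)
    v,u=np.nonzero(hm);print(" depth hole n",len(u),plane(f,[(u.mean(),v.mean())],.057)[0] if len(u) else "")
    # dark hole by intensity
    g8=hsv[...,2];s=hsv[...,1]
    hm=(np.hypot(P[...,0]-g[0],P[...,1]-g[1])<.018)&(s>70);v,u=np.nonzero(hm)
    if len(u):
        c,r=cv2.minEnclosingCircle(np.c_[u,v].astype(np.float32));print(" col hole",len(u),c,r,plane(f,[c,(u.mean(),v.mean())],.057))
    b=m&(P[...,0]>g[0]+.024);print(" block z",np.median(P[b][:,2]))
def pin(f,g=(.469,-.2595)):
    P=cloud(f);m=(np.hypot(P[...,0]-g[0],P[...,1]-g[1])<.02)&(P[...,2]>.091)&(P[...,2]<.1)
    p=P[m];q=cv2.minAreaRect((p[:,:2]*1000).astype(np.float32));v,u=np.nonzero(m)
    print(" pin",len(p),np.median(p[:,2]),np.round(q[0],1),np.round(q[1],1),plane(f,[(u.mean(),v.mean())],.095)[0])
    m=(np.hypot(P[...,0]-.463,P[...,1]+.325)<.13)&(abs(P[...,2]-.05)<.004)
    q=cv2.minAreaRect((P[m][:,:2]*1000).astype(np.float32));print(" rack",np.round(q[0],1),np.round(q[1],1),q[2])
for k in("wl","top"): print(k);lughole(F[k])
for k in("wp","top"): print(k);pin(F[k])
E
```

```text
wl
 lug z 0.05780215084918017 rect [505.2  43.7] [43.3 46.1] 0.2
 depth hole n 165 [0.50704457 0.04351708 0.057     ]
 col hole 1131 (286.5233459472656, 342.943359375) 148.50747680664062 [[0.35224154 0.07184243 0.057     ]
 [0.37493381 0.0678731  0.057     ]]
 block z 0.07087950533739187
top
 lug z 0.05759667132468771 rect [505.   42.9] [45.5 60.7] 1.1
 depth hole n 51 [0.50519857 0.04412444 0.057     ]
 col hole 31 (306.0, 247.0) 3.1623775959014893 [[0.50264848 0.04377154 0.057     ]
 [0.50264848 0.04377154 0.057     ]]
 block z 0.07059201345505584
wp
 pin 306 0.09571130578742257 [ 469.7 -261.1] [16.6 17.1] [ 0.46979354 -0.26111518  0.095     ]
 rack [ 464.1 -326.2] [200.7  60.6] 85.3639907836914
top
 pin 87 0.09501321749124036 [ 468.4 -259.8] [16.4 15.6] [ 0.46820551 -0.25933538  0.095     ]
 rack [ 462.6 -324.3] [201.9  60.5] 84.99395751953125
```

```bash
python3 - <<'E'
from plant import robot
import numpy as np,cv2,pickle
D=[np.pi,0,0]
robot.grip(.5)
x,y=.469,-.260
robot.move_straight([x,y,.12],vel=.25)
c=robot.move_straight([x,y,.073],vel=.08,contact_N=15)
print("down",c,robot.sense()["tcp_pos"])
robot.grip(0.0,80)
s=robot.sense();print("grip",s["opening"],s["gripper_force"],s["t"],s["wrist_force"].round(1))
robot.move_straight([x,y,.15],vel=.12)
robot.move_straight([x,y,.23],vel=.25)
robot.goto([.506,.0438,.23],D)
robot.move_straight([.506,.0438,.145],vel=.15)
F={k:robot.grab_frame(k) for k in("wrist","scene","top")}
pickle.dump(F,open("f2.pkl","wb"))
s=robot.sense();print(s["opening"],s["t"],s["tcp_pos"],s["wrist_force"].round(1))
a=F["wrist"]["image"][100:400,120:520,::-1];b=F["scene"]["image"][150:300,270:430,::-1]
cv2.imwrite("pics/w2.png",np.hstack([cv2.resize(a,(400,300)),cv2.resize(b,(320,300),interpolation=2)]))
E
```

```text
down False [ 0.46923107 -0.25983745  0.07295552]
grip 0.18636674347087107 77.91518568992615 17.2083 [-0.3 -0.6  3.6]
0.18960375838565544 20.5 [0.50685352 0.04392814 0.14610273] [ 0.2 -1.  -1.1]
```

View pics/w2.png

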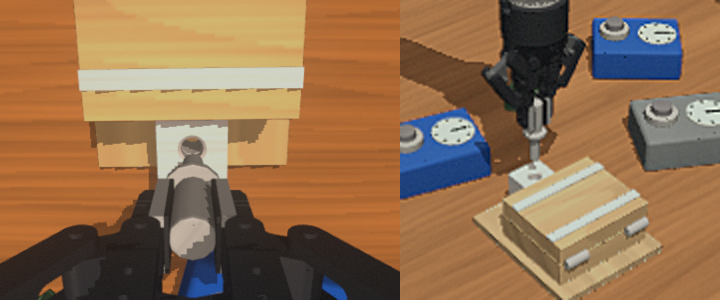

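The pin is held upright just above the lug hole (wrist crop: hole at (192,147), tip at about (195,152)). I'll check the shaft's position numerically.

```bash
python3 - <<'E'
import pickle,numpy as np
from h import *
from scipy.optimize import least_squares
F=pickle.load(open("f2.pkl","rb"))
for k in("wrist","scene"):
    P=cloud(F[k]).reshape(-1,3)
    for z0,z1 in((.088,.100),(.100,.115)):
        p=P[(np.hypot(P[:,0]-.507,P[:,1]-.044)<.014)&(P[:,2]>z0)&(P[:,2]<z1)]
        if len(p)<8: print(k,len(p));continue
        r=least_squares(lambda c:np.hypot(p[:,0]-c[0],p[:,1]-c[1])-.006,[.507,.044],loss="soft_l1",f_scale=.001)
        print(k,z0,len(p),r.x.round(4),p[:,2].min().round(4),np.sqrt(np.mean(r.fun**2)).round(4))
    Q=cloud(F[k]).reshape(-1,3);q=Q[(abs(Q[:,1]-.044)<.02)&(Q[:,0]>.47)&(Q[:,0]<.52)&(abs(Q[:,2]-.057)<.003)]
    print(k,"lug min x",np.percentile(q[:,0],1),"y",np.percentile(Q[(abs(Q[:,0]-.505)<.01)&(abs(Q[:,2]-.057)<.003)&(abs(Q[:,1]-.044)<.04)][:,1],[1,99]))
E
```

```text
wrist 0.088 123 [0.5065 0.0431] 0.088 0.0002
wrist 3
wrist lug min x 0.48777972786981966 y [0.02082936 0.06627628]
scene 0.088 20 [0.5077 0.0436] 0.0888 0.0019
scene 0.1 26 [0.5062 0.044 ] 0.1001 0.001
scene lug min x 0.48354350621762826 y [0.02062932 0.06700795]
```

```bash
python3 - <<'E'
from plant import robot
import numpy as np
x,y=.506,.0442
f0=robot.sense()["wrist_force"]
c=robot.move_straight([x,y,.090],vel=.05,contact_N=15)
s=robot.sense();print(c,s["tcp_pos"].round(4),(s["wrist_force"]-f0).round(1))
if not c:
    c=robot.move_straight([x,y,.074],vel=.02,contact_N=9)
    robot.sleep(.3);s=robot.sense();print(c,s["t"],s["tcp_pos"].round(4),(s["wrist_force"]-f0).round(1),s["opening"])
E
```

```text
False [0.5063 0.0443 0.0903] [-0.4  1.4 -0.6]
True 22.6 [0.5061 0.0442 0.0806] [-1.6  0.8  7.7] 0.18859874142543082
```

```bash
python3 - <<'E'
from plant import robot
import numpy as np,cv2
z=robot.sense()["tcp_pos"][2]
for i in range(12):
    m=[]
    for _ in range(6): robot.sleep(.04);m.append(robot.sense()["wrist_force"][2])
    f=np.mean(m)+1.0   # free-space reading is about -1
    print(round(f,1),robot.sense()["tcp_pos"].round(4))
    if 9<f<12: break
    z+=-.0003 if f<9 else .0003
    robot.move_straight([.506,.0442,z],vel=.01)
F={k:robot.grab_frame(k)["image"] for k in("wrist","scene")}
cv2.imwrite("pics/w3.png",np.hstack([cv2.resize(F["wrist"][100:400,120:520,::-1],(400,300)),cv2.resize(F["scene"][150:300,270:430,::-1],(320,300),interpolation=2)]))
print(robot.sense()["t"])
E
```

```text
7.8 [0.506  0.0442 0.0806]
6.4 [0.5063 0.0443 0.0806]
8.8 [0.5063 0.0443 0.0805]
11.7 [0.5063 0.0444 0.0805]
24.45
```

View pics/w3.png

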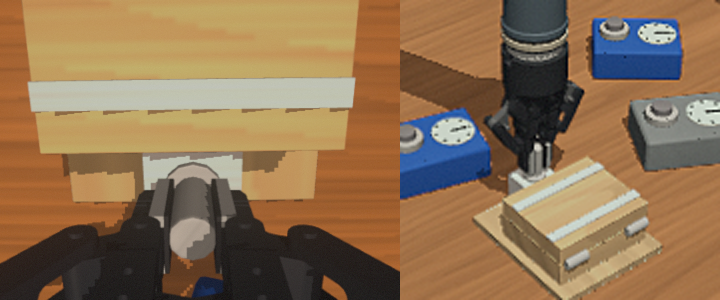

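The collar sits on the lid's lug (wrist crop, about (192,172)) and the lid is shut. One last check that the force is steady, then I'll hand in.

```bash
python3 - <<'E'
from plant import robot
import numpy as np
m=[]
for _ in range(10): robot.sleep(.05);m.append(robot.sense()["wrist_force"][2])
f=np.mean(m)+1;print(f)
if 8<f<13: print(robot.close_job())
E
```

```text
11.437620446616053
the job is handed in; nothing more can be done
None
```

I pressed the timer button fully down and let it back up, shut the mould and seated the locking pin, its collar on the lid's lug. The job was handed in at about 25 s with the gripper still pushing down on the pin at about 11 N (1.1 kg).

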